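# Refit the volume knob and hold it in for pairing

### The arm

A 6-joint arm with a two-finger parallel gripper is mounted at the origin on a cart in front of the work surface, level with it; the furniture and walls round the work are solid. World frame = base frame: x ahead of the robot, y to its left, z up, the work surface at z = 0. Lengths are in m, angles in rad, forces in N, time in s.
With the tool pointing down it reaches from about 0.3 to 0.775 m from the base axis. Payload 14.6 kg.
Tool frame: the origin (TCP) lies midway between the tips of the shut fingers; the grasp point (between the pads) lies bot.tcp_to_grasp behind it (bot.tcp_to_grasp is the distance from the TCP to the grasp point, in m); z points along the fingers, y is the line along which they close (so a half turn about z gives the same grasp; the last joint's range is limited). The gripper opens to 94 mm and grips with 3 to 60 N. Pads are 16 mm wide; open, the fingers measure 119 mm over their backs; the gripper's body (75 mm by 177 mm) begins 78 mm behind the grasp point.
Start: joints at [-1.398, 0.3, 1.521, -0, 1.321, -0.067], TCP at [0.131, -0.534, 0.205] pointing down, gripper open.
Joint ranges: [-3.03, 3.03], [-0.79, 2.21], [0.23, 2.52], [-1.04, 4.18], [0, 3.07], [-2.55, 2.55]. Speed limits (rad/s): [2.22, 2.22, 2.57, 3.14, 3.14, 3.14].

### API

Orientations are given as [roll, pitch, yaw] about the fixed x, y, z axes, in that order (R = Rz(yaw) Ry(pitch) Rx(roll)).
In Python, from cell import bot gives the robot as it stands.
- The arm moves only by the shell command python3 -m inch 'ROWS'. ROWS is JSON, a list that holds one entry, the list of rows, each a list of 7 numbers: the turn, a rotation vector about the world's x, y, z in degrees, then the shift along the world's x, y, z in cm, then the opening, from -1 (shut) to 1 (fully open). A call has 1 to 20 rows; each row is the pose to reach, as a shift and turn from the pose commanded when the call began; what a row does not reach only later rows make up. A row lasts 1/12 s, in which the tool goes at most 41.7 mm and 7.16 degrees, less where a joint would pass 70% of its speed; a pose out of reach is approached as far as the arm can. A call with a gripper value outside its range is refused whole. The fingers move at their own pace and stop on an object; the grip force is fixed at half the most. Time passes only in rows, so rows that repeat a pose let the fingers close. It gives the time, the measured TCP pose, the force, the opening and the grip force at its end, in the units of the state.
- bot.get_state(): the state, without advancing time (a new reading comes with each control period).
- bot.get_image(name): name is "scene" or "top" or "wrist"; returns the picture (400x640x3 uint8, red, green, blue); there is no depth.
- bot.camera_model(name): a dict with "intrinsics" (3x3 intrinsics, pixels), "k1" (the pictures are not rectified: a ray, as slopes to the right and down, at radius r is drawn at 1 + k1 r^2 times it, then the intrinsics apply), "origin" and "orientation" of the camera in the world. Camera axes: x right, y down, z forward; pixel columns grow to the right and rows downward; lengths in m; the calibration is good to about 2 mm. A picture is of the moment at which its call begins: read the wrist's pose just before it. camera_model takes no time and is no camera call; for the wrist camera it gives the pose at the moment of the call.
- bot.job_done(): hands the job in; it is judged then, once.
The state is a dict: "t": time; "joint_pos": joint angles; "joint_vel": joint speeds; "joint_torque": joint torques, N m; "tool_pos": TCP position; "tcp_rot": TCP orientation; "ft_force": force on the tool from outside, world axes, zero at the start; "ft_torque": the same for the moment, N m; "width": finger opening in m; "grip_force": force on a finger pad.
Only numpy, scipy, OpenCV 4.12 (cv2) and the standard library are available. Lean on these libraries where they do the work, as an engineer would, in place of code of your own. Each camera call takes 0.05 s, during which the arm holds its last target. There are 200 camera calls.

### The job

The volume knob has come off the wireless volume controller on the desk. First wake the controller: press its red power button all the way down and let it spring back. Then pick up the knob, turn it so that the flat in its bore matches the flat of the D-shaft, push it fully home on the shaft and keep pressing it down, shaft and all, against the spring of the push encoder (the long press that starts pairing); finish like that, with the fingers still pressing the knob in and not letting go, and leave the screwdriver, hex key and marker where they lie.

Things in the scene. Friction and masses are not known exactly. Their poses are not given: they have to be found in the camera images.
- controller: flat desk audio controller, grey metal with black top panel, 120 (its x) x 190 (its y) x 42 mm high, fixed; origin under its centre on the desk, z up, its front faces -x. On the panel: round red power button at x, y = (-28, 62) mm, bare steel encoder shaft at (8, -48) mm; the display and three small grey keys are flush and take no part
- power_button_top (a point): centre of the top of the red power button, a round cap 21 mm across that stands 9 mm above the panel (51 mm above the desk) and sinks straight down
- power_button (a joint): travel of the power button in m: 0 released, 0.005 fully down; a spring takes it back (1.5 N to start it, 5 N at the bottom)
- shaft_tip (a point): centre, on the axis, of the top end of the bare steel D-shaft, 66 mm above the desk when not pressed. Shaft: upright, 24 mm out of the panel, 14 mm across, one flat 3 mm from its axis, top edge chamfered 1 mm. z up; x points out of the flat (a small red paint mark on the end lies beside it). It turns only stiffly (0.15 N m, too stiff to line itself up) and starts at any of many angles
- encoder (a joint): how far the encoder shaft is pressed down, in m: 0 up, 0.004 fully in; a spring pushes it up (3 N to start it, 8 N fully in)
- volume_knob: loose black knurled knob with dark grey top, 44 mm across, 30 mm high, 0.07 kg, standing bore down; origin: centre of its underside, z up, x along the white pointer line. Bore: D-shaped, 18 mm deep, closed end, 15.2 mm across, its flat on the pointer (+x) side 3.6 mm from the axis. Home: knob x = shaft_tip x, underside 18 mm below shaft_tip, 6 mm above the panel (2 with shaft pressed in)
- screwdriver_a: orange-handled screwdriver, 198 mm long, lying on the desk in front of the controller; leave alone
- hex_key_a: dark hex key, 88 x 30 x 5 mm, lying on the desk to the right of the controller; leave alone
- marker: white marker pen, 135 mm long, 16 mm thick, lying on the desk behind the knob and the controller; leave alone
There are look-alikes about, which are no part of the job. Of the things that look like the volume_knob, the middle-sized one is meant.

How it is judged:
By the outcome, as a careful person would: the job done as asked, in the order asked, and still so for the second after the job is handed in, while the arm keeps its last pose, push and grip.
It also fails if it takes over 54 s, if anything falls off the work surface, if the arm or the gripper's body presses on something with over 40 N, if the wrist force passes 120 N, or if a joint passes its speed limit or range.

## Working session

There is one attempt and no reset: what is moved stays moved. The work goes in short steps, Python scripts to look and compute and a shell command to move; the robot and the scene stay as the last step left them, time stands still between calls to the robot, and variables do not carry over. Pictures are saved under pics/ and viewed, at most 10 in all, crops included, and the job is handed in when it is done.

```bash
mkdir -p pics
cat > h.py <<'E'
import numpy as np, cv2
from cell import bot
from scipy.spatial.transform import Rotation as R
def rot(o):
    o=np.array(o,float)
    return o if o.shape==(3,3) else (R.from_euler('xyz',o).as_matrix() if o.size==3 else R.from_quat(o).as_matrix())
def ray(m,u,v):
    K=np.array(m["intrinsics"]);d=np.array([(u-K[0,2])/K[0,0],(v-K[1,2])/K[1,1]])
    s=d.copy()
    for _ in range(20): s=d/(1+m["k1"]*(s@s))
    return rot(m["orientation"])@np.array([s[0],s[1],1.])
def onz(m,u,v,z):
    o=np.array(m["origin"]);r=ray(m,u,v);return o+r*(z-o[2])/r[2]
def proj(m,p):
    c=rot(m["orientation"]).T@(np.array(p)-np.array(m["origin"]));s=c[:2]/c[2];s=s*(1+m["k1"]*(s@s))
    K=np.array(m["intrinsics"]);return np.array([K[0,0]*s[0]+K[0,2],K[1,1]*s[1]+K[1,2]])
def save(n,im): cv2.imwrite("pics/"+n+".png",im[:,:,::-1])
E
python3 - <<'E'
from h import *
for n in ["top","scene","wrist"]:
    m=bot.camera_model(n);print(n,m)
    im=bot.get_image(n);np.save("pics/%s0.npy"%n,im);save(n+"0",im)
print(bot.tcp_to_grasp,bot.get_state())
E
```

```text
top {'intrinsics': array([[371.56397503,   0.        , 320.73130942],
       [  0.        , 371.56397503, 198.92000027],
       [  0.        ,   0.        ,   1.        ]]), 'k1': -0.007634315229546339, 'origin': array([ 0.43758572, -0.12731651,  0.9166538 ]), 'orientation': array([-2.94388715, -0.01377667, -1.57748011])}
scene {'intrinsics': array([[489.8526113 ,   0.        , 324.37592824],
       [  0.        , 489.8526113 , 197.78849538],
       [  0.        ,   0.        ,   1.        ]]), 'k1': -0.0890618618601079, 'origin': array([ 0.12639048, -0.50863927,  0.71145738]), 'orientation': array([-2.40920167, -0.00691301, -0.91821269])}
wrist {'intrinsics': array([[280.43901696,   0.        , 324.28141817],
       [  0.        , 280.43901696, 199.83628423],
       [  0.        ,   0.        ,   1.        ]]), 'k1': -0.026080306766380495, 'origin': array([ 0.20495825, -0.51645534,  0.38402898]), 'orientation': array([ 2.88143498e+00,  1.22197274e-03, -1.33164787e+00])}
0.0188 {'t': 0.15, 'joint_pos': array([-1.39761340e+00,  3.00332719e-01,  1.52140967e+00, -1.61018827e-05,
        1.32070073e+00, -6.65898630e-02]), 'joint_vel': array([-0.00059518, -0.00218225, -0.00335792, -0.00114011,  0.00061294,
        0.00117756]), 'joint_torque': array([ 1.09294015e-03, -5.31959546e+01, -3.52820599e+01,  7.08327256e-02,
        2.35835044e-02, -7.38164226e-05]), 'tool_pos': array([ 0.13058081, -0.53407904,  0.20503475]), 'tcp_rot': array([-3.14074303e+00, -4.10276228e-05,  2.39776762e-01]), 'ft_force': array([-0.55242306,  0.02026614, -0.2878052 ]), 'ft_torque': array([-0.01334864,  0.00655211, -0.01450039]), 'grip_force': 0.0, 'width': 0.0938166586662197}
```

View pics/top0.png

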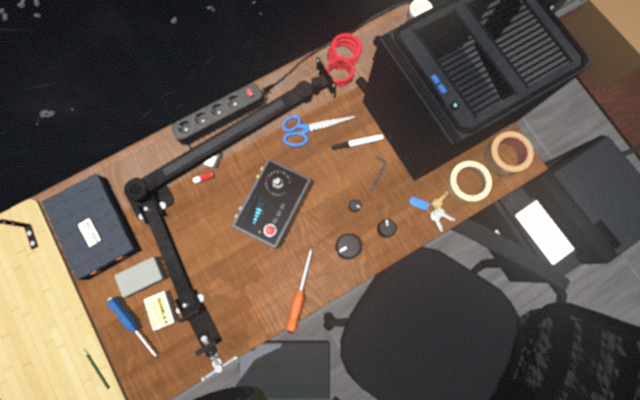

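View pics/scene0.png

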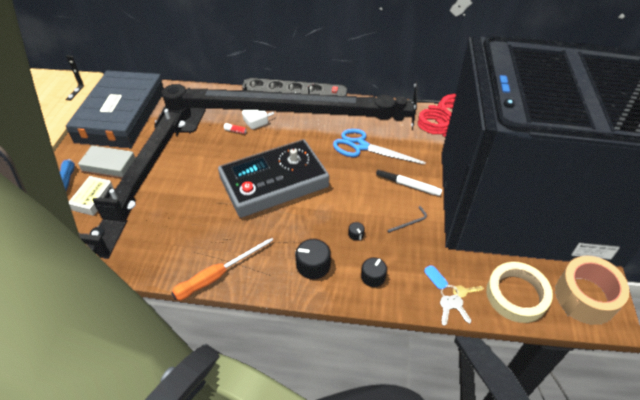

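The top picture shows three knob-like things: small (355,205), medium (387,228) and large (348,246). In the scene picture they are at (357,230), (374,271) and (313,258). The middle-sized one, top (387,228), fits the description. The button is at top (270,230) and the shaft at (278,183). Next is one enlarged crop to confirm, plus measurements.

Run:
```python
from h import *
t=np.load("pics/top0.npy");s=np.load("pics/scene0.npy")
a=cv2.resize(s[205:295,285:395],None,fx=4,fy=4,interpolation=cv2.INTER_CUBIC)
b=cv2.resize(t[155:255,225:315],(324,360),interpolation=cv2.INTER_CUBIC)
save("crop1",np.hstack([a,b]))
mt=bot.camera_model("top");ms=bot.camera_model("scene")
def two(a,b):
    o1,o2=[np.array(m["origin"]) for m in(mt,ms)];r1,r2=ray(mt,*a),ray(ms,*b)
    k=np.linalg.lstsq(np.c_[r1,-r2],o2-o1,rcond=None)[0];return (o1+k[0]*r1+o2+k[1]*r2)/2
# red button masks
for m,im,n in((mt,t,'top'),(ms,s,'scene')):
    f=im.astype(int);mk=((f[...,0]>150)&(f[...,1]<90)&(f[...,2]<90)).astype(np.uint8)
    c=cv2.connectedComponentsWithStats(mk)
    for i in range(1,c[0]):
        if c[2][i,4]>8: print(n,c[2][i,4],c[3][i],onz(m,*c[3][i],.051))
# dark blobs for knobs
for m,im,n,b in((mt,t,'top',(335,190,410,265)),(ms,s,'scene',(285,215,395,295))):
    x0,y0,x1,y1=b;mk=(im[y0:y1,x0:x1].max(2)<85).astype(np.uint8)
    mk=cv2.morphologyEx(mk,cv2.MORPH_CLOSE,np.ones((5,5)))
    c=cv2.connectedComponentsWithStats(mk)
    for i in range(1,c[0]):
        if c[2][i,4]>60: print(n,c[2][i],c[3][i]+[x0,y0],onz(m,*(c[3][i]+[x0,y0]),.02))
for n,a,z in(("shaft",(278,183),.066),("c1",(270,160),.042),("c2",(312,184),.042),("c3",(277,247),.042),("c4",(234,224),.042)): print(n,onz(mt,*a,z))
```

```text
top 906 [343.41280353  55.61258278] [ 0.98790019 -0.20146708  0.051     ]
top 52 [206.40384615 176.36538462] [0.66713672 0.13328068 0.051     ]
scene 748 [437.17513369 116.49331551] [ 0.937082   -0.20077039  0.051     ]
scene 37 [236.83783784 128.56756757] [0.64350689 0.11050058 0.051     ]
scene 20 [246.75 182.65] [ 0.5425257  -0.01394833  0.051     ]
scene 29 [247.79310345 188.93103448] [ 0.53201563 -0.02656034  0.051     ]
top [58 65 17 10 91] [403.64835165 261.03296703] [ 0.46494723 -0.33806805  0.02      ]
scene [ 63  13  17  12 125] [356.08  234.472] [ 0.58807797 -0.23286575  0.02      ]
scene [ 11  25  36  40 618] [314.302589   265.96763754] [ 0.48981553 -0.21547181  0.02      ]
scene [ 76  45  26  28 336] [373.71130952 277.31845238] [ 0.53224897 -0.30770635  0.02      ]
shaft [ 0.64650191 -0.03992802  0.066     ]
c1 [ 0.71039288 -0.01697574  0.042     ]
c2 [ 0.64963153 -0.11965521  0.042     ]
c3 [ 0.49853532 -0.03755943  0.042     ]
c4 [0.55311125 0.06477412 0.042     ]
```

View pics/crop1.png

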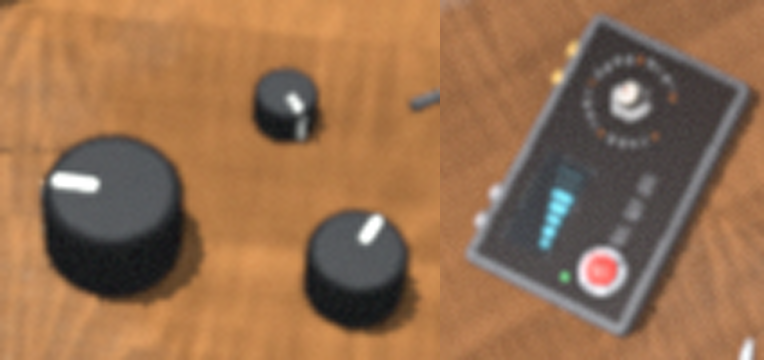

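The crop confirms the middle-sized knob at scene (374,271). The controller yaw is about 62°, with the button near (0.535,-0.022). I'm moving above the button with the fingers shutting, then looking with the wrist camera.

```bash
python3 -m inch '[[[0,0,0,5,6,0,-1],[0,0,0,8,10,0,-1],[0,0,0,11,14,0,-1],[0,0,0,14,18,0,-1],[0,0,0,17,21.5,0,-1],[0,0,0,20,25,0,-1],[0,0,0,23,29,0,-1],[0,0,0,26,33,0,-1],[0,0,0,29,36.5,0,-1],[0,0,0,32,40.5,0,-1],[0,0,0,35,44,0,-1],[0,0,0,37,47,0,-1],[0,0,0,39,49.5,0,-1],[0,0,0,40.4,51.2,0,-1],[0,0,0,40.4,51.2,0,-1],[0,0,0,40.4,51.2,0,-1],[0,0,0,40.4,51.2,0,-1],[0,0,0,40.4,51.2,0,-1]]]'
python3 - <<'E'
from h import *
m=bot.camera_model("wrist");im=bot.get_image("wrist");np.save("pics/w1.npy",im);import pickle;pickle.dump(m,open("pics/w1.pkl","wb"));save("w1",im)
print(m["origin"],m["orientation"])
f=im.astype(int);mk=((f[...,0]>120)&(f[...,1]<.5*f[...,0])&(f[...,2]<.5*f[...,0])).astype(np.uint8)
c=cv2.connectedComponentsWithStats(mk)
for i in range(1,c[0]):
    if c[2][i,4]>10: print(c[2][i],c[3][i],onz(m,*c[3][i],.051))
E
```

```text
t: 1.65
tool_pos: [0.5347, -0.0213, 0.2048]
tcp_rot: [-3.141, 0.001, 0.242]
ft_force: [-0.9, -0.0, -0.1]
width: 0.0005
grip_force: 0.0
[ 0.60922907 -0.00341532  0.38375924] [ 2.88018573e+00  5.37465701e-04 -1.32942494e+00]
[203  29  28  16 335] [216.25074627  36.6119403 ] [0.67135883 0.1316788  0.051     ]
[315 177  16  17 195] [322.52820513 184.96410256] [ 0.54034266 -0.01800206  0.051     ]
[322 327   5   5  14] [323.85714286 328.5       ] [ 0.3403703  -0.06880061  0.051     ]
```

View pics/w1.png

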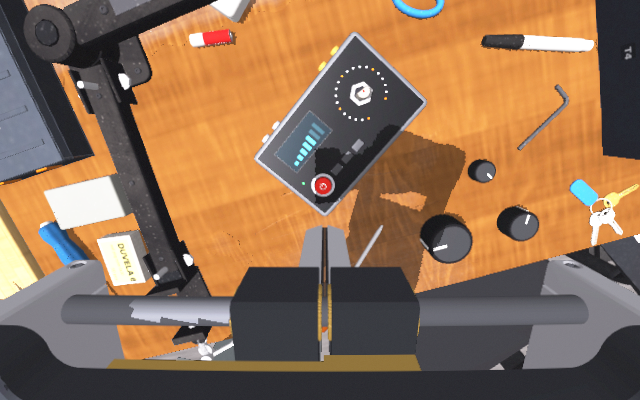

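The wrist view shows the button at (322,185), the shaft at (361,93) and the knob at (518,224). Pressing the button now.

```bash
python3 -m inch '[[[0,0,0,0.2,0.1,-4,-1],[0,0,0,0.4,0.2,-8,-1],[0,0,0,0.4,0.2,-11,-1],[0,0,0,0.4,0.2,-13,-1],[0,0,0,0.4,0.2,-14.2,-1],[0,0,0,0.4,0.2,-14.8,-1],[0,0,0,0.4,0.2,-15.2,-1],[0,0,0,0.4,0.2,-15.5,-1],[0,0,0,0.4,0.2,-15.8,-1],[0,0,0,0.4,0.2,-16,-1],[0,0,0,0.4,0.2,-16,-1],[0,0,0,0.4,0.2,-16,-1],[0,0,0,0.4,0.2,-16,-1]]]'
python3 - <<'E'
from h import *
import pickle
m=pickle.load(open("pics/w1.pkl","rb"));im=np.load("pics/w1.npy")
print(bot.get_state()["ft_force"],bot.get_state()["tool_pos"])
print("shaft",onz(m,361,93,.066),"knob",onz(m,518,224,.02))
a=cv2.resize(im[60:130,325:400],None,fx=8,fy=8,interpolation=cv2.INTER_CUBIC)
save("w1s",a)
E
```

```text
t: 2.78
tool_pos: [0.5392, -0.0206, 0.0463]
tcp_rot: [3.141, -0.001, 0.24]
ft_force: [-1.0, -4.0, 5.2]
width: 0.0007
grip_force: 2.4
[-1.00799524 -3.99185443  5.16092259] [ 0.53917969 -0.02059918  0.04633339]
shaft [ 0.65077108 -0.03341844  0.066     ] knob [ 0.5453804  -0.29670719  0.02      ]
```

```bash
python3 -m inch '[[[0,0,0,0,0,-0.2,-1],[0,0,0,0,0,-0.4,-1],[0,0,0,0,0,-0.5,-1],[0,0,0,0,0,-0.5,-1],[0,0,0,0,0,-0.5,-1]]]'
```

```text
t: 3.2
tool_pos: [0.5397, -0.0206, 0.0452]
tcp_rot: [3.14, -0.003, 0.24]
ft_force: [-22.2, -2.1, 56.5]
width: 0.0002
grip_force: 28.1
```

View pics/w1s.png

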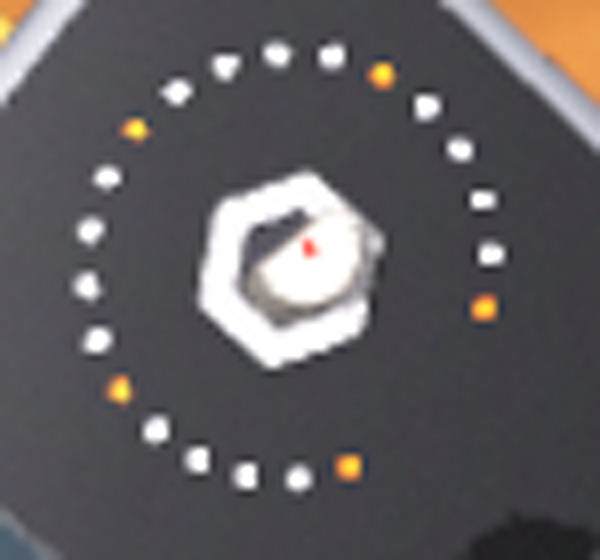

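The button is bottomed at a hard stop (56 N). The enlarged view shows the red mark and the flat on the upper-left of the shaft. Next I release the button and look straight down on the shaft.

```bash
python3 -m inch '[[[0,0,0,0,0,0.5,-1],[0,0,0,0,0,1.5,-1],[0,0,0,0,0,3,-1],[0,0,0,0,0,5.5,-1],[0,0,0,1.5,-1.5,8,-1],[0,0,0,3.6,-3.2,8,-1],[0,0,0,3.6,-3.2,8,-1],[0,0,0,3.6,-3.2,8,-1],[0,0,0,3.6,-3.2,8,-1]]]'
python3 - <<'E'
from h import *
import pickle
m=bot.camera_model("wrist");im=bot.get_image("wrist");np.save("pics/w2.npy",im);pickle.dump(m,open("pics/w2.pkl","wb"))
u,v=proj(m,[.650,-.034,.066]).astype(int);print(u,v,m["origin"])
x0,y0=u-40,max(v-40,0);save("w2s",cv2.resize(im[y0:y0+80,x0:x0+80],None,fx=7,fy=7,interpolation=cv2.INTER_CUBIC));print(x0,y0)
f=im.astype(int);mk=((f[...,0]>110)&(f[...,1]<.5*f[...,0])&(f[...,2]<.5*f[...,0])).astype(np.uint8)
c=cv2.connectedComponentsWithStats(mk)
for i in range(1,c[0]): print(c[2][i],c[3][i],onz(m,*c[3][i],.066))
E
```

```text
t: 3.95
tool_pos: [0.574, -0.0519, 0.1199]
tcp_rot: [-3.141, 0.001, 0.24]
ft_force: [-0.9, 0.2, -0.5]
width: 0.0002
grip_force: 0.0
324 123 [ 0.64859978 -0.03419515  0.29888394]
284 83
[127  37  38  21 548] [144.20985401  46.82846715] [0.6729173  0.11345183 0.066     ]
[327 118   2   2   3] [327.33333333 118.66666667] [ 0.65387998 -0.03519265  0.066     ]
[272 225  21  21 300] [282.08 234.42] [ 0.54818081 -0.01979092  0.066     ]
[279 235   5   5  14] [281.28571429 237.5       ] [ 0.54512157 -0.0196849   0.066     ]
[321 341   5  18  59] [322.61016949 348.40677966] [ 0.43669091 -0.0838905   0.066     ]
```

View pics/w2s.png

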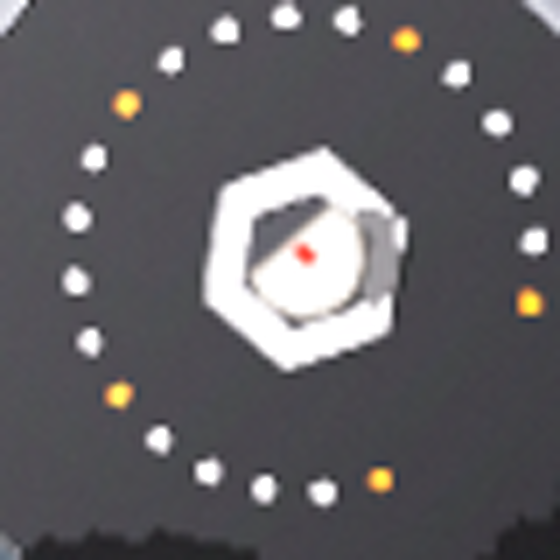

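```bash
cat > e.py <<'E'
from h import *
from scipy.ndimage import map_coordinates, gaussian_filter
def prof(g,p,d,L,n=200):
    s=np.linspace(-L,L,n);q=np.array(p)[:,None]+np.array(d)[:,None]*s
    v=map_coordinates(g,[q[1],q[0]],order=3);return s,np.gradient(v,s)
E
python3 - <<'E'
from e import *
import pickle
m=pickle.load(open("pics/w2.pkl","rb"));g=cv2.cvtColor(np.load("pics/w2.npy"),cv2.COLOR_RGB2GRAY).astype(float)
P=lambda x,y:np.array([284+(x+.5)/7-.5,83+(y+.5)/7-.5])
a,b=P(255,267),P(332,208);t=(b-a)/np.hypot(*(b-a));n=np.array([t[1],-t[0]]);c=P(306,259)
if n@(c-a)<0:n=-n
pts=[]
for k in np.linspace(.12,.88,12):
    p=a+k*(b-a);s,d=prof(g,p,n,2.2);pts.append(p+n*s[d.argmax()])
pts=np.array(pts);w=np.array([onz(m,*p,.066)[:2] for p in pts])
vx,vy,x0,y0=cv2.fitLine(w.astype(np.float32),cv2.DIST_HUBER,0,1e-4,1e-4).ravel()
nn=np.array([vy,-vx]);cw=onz(m,*c,.066)[:2]
if nn@(cw-w.mean(0))>0: nn=-nn
print("normal deg",np.degrees(np.arctan2(nn[1],nn[0])),"resid mm",np.round(1e3*((w-[x0,y0])@nn),2))
# round edge
cp=[]
for ang in np.arange(-60,150,10):
    d=np.array([np.cos(np.radians(ang)),np.sin(np.radians(ang))])
    if d@n<0.1: continue
    s,dd=prof(g,c+8.4*d,d,2);cp.append(c+d*(8.4+s[dd.argmin()]))
cw2=np.array([onz(m,*p,.066)[:2] for p in cp])
A=np.c_[2*cw2,np.ones(len(cw2))];x=np.linalg.lstsq(A,(cw2**2).sum(1),rcond=None)[0]
r=np.sqrt(x[2]+x[0]**2+x[1]**2);print("centre",x[:2],"r",r,np.round(1e3*(np.hypot(*(cw2-x[:2]).T)-r),2))
print("flat dist mm",1e3*((np.array([x0,y0])-x[:2])@nn), "eye centre",cw)
E
```

```text
normal deg 53.301163 resid mm [-0.   -0.04 -0.05 -0.04  0.02  0.07  0.04  0.02  0.01 -0.01 -0.05 -0.1 ]
centre [ 0.65344126 -0.03531602] r 0.006450156456092402 [ 0.03  0.07  0.01 -0.01 -0.05 -0.21  0.04  0.18  0.1  -0.08 -0.16 -0.14
 -0.09  0.36  0.1  -0.09 -0.1 ]
flat dist mm 2.7345080021048145 eye centre [ 0.65319283 -0.03532285]
```

The shaft's flat faces 53.3° and its centre is at (0.653,-0.035) in wrist camera terms. Next I look down on the knob from the same tool yaw.

```bash
python3 -m inch '[[[0,0,0,-1.4,-3.6,0,1],[0,0,0,-2.8,-7.2,0,1],[0,0,0,-4.2,-10.8,0,1],[0,0,0,-5.6,-14.4,0,1],[0,0,0,-7.2,-18,0,1],[0,0,0,-8.6,-21.6,0,1],[0,0,0,-10,-25,0,1],[0,0,0,-10.4,-26.3,0,1],[0,0,0,-10.4,-26.3,0,1],[0,0,0,-10.4,-26.3,0,1],[0,0,0,-10.4,-26.3,0,1]]]'
python3 - <<'E'
from h import *
import pickle
m=bot.camera_model("wrist");im=bot.get_image("wrist");np.save("pics/w3.npy",im);pickle.dump(m,open("pics/w3.pkl","wb"))
u,v=proj(m,[.545,-.300,.03]).astype(int);print(u,v,m["origin"])
x0,y0=u-70,max(v-70,0);save("w3s",cv2.resize(im[y0:y0+140,x0:x0+140],None,fx=4,fy=4,interpolation=cv2.INTER_CUBIC));print(x0,y0)
E
```

```text
t: 4.92
tool_pos: [0.4711, -0.3138, 0.1203]
tcp_rot: [-3.141, 0.0, 0.241]
ft_force: [0.2, 0.4, -0.3]
width: 0.0702
grip_force: 0.0
328 126 [ 0.54542924 -0.29606601  0.29935723]
258 56
```

View pics/w3s.png

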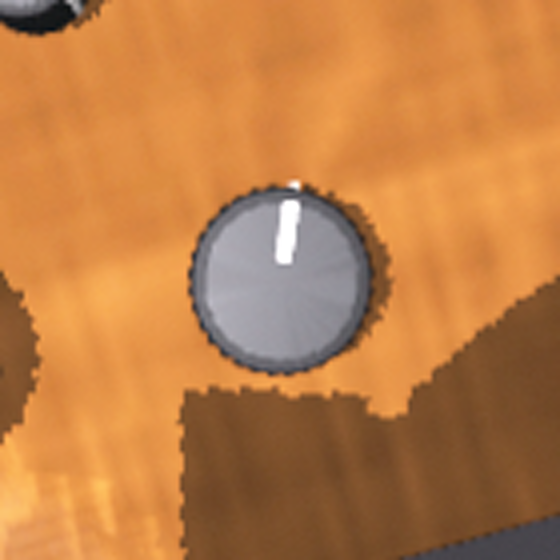

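The knob is at crop (281,280) with its pointer pointing up, (285,262) to (291,200). Measuring now.

Run:
```python
from e import *
import pickle
m=pickle.load(open("pics/w3.pkl","rb"));im=np.load("pics/w3.npy")
hsv=cv2.cvtColor(im,cv2.COLOR_RGB2HSV);mk=((hsv[...,1]<90)).astype(np.uint8)
lab=cv2.connectedComponentsWithStats(mk)
i=lab[1][126,328];print(lab[2][i],lab[3][i])
c=max(cv2.findContours((lab[1]==i).astype(np.uint8),cv2.RETR_EXTERNAL,cv2.CHAIN_APPROX_NONE)[0],key=len)[:,0]
w=np.array([onz(m,*p,.03)[:2] for p in c],np.float32)
print("enclosing",cv2.minEnclosingCircle(w),"ellipse",cv2.fitEllipse(w))
sub=(im.min(2)>200).astype(np.uint8)&(lab[1]==i).astype(np.uint8)
l2=cv2.connectedComponentsWithStats(sub);j=1+l2[2][1:,4].argmax();print(l2[2][j])
p=np.argwhere(l2[1]==j)[:,::-1];p=p[p[:,1]>103]
q=np.array([onz(m,*x,.03)[:2] for x in p],np.float32)
vx,vy,*_=cv2.fitLine(q,cv2.DIST_L2,0,1e-5,1e-5).ravel();print("line deg",np.degrees(np.arctan2(vy,vx)),"centroid",q.mean(0))
cc=np.array(cv2.fitEllipse(w)[0]);d=q.mean(0)-cc;print("centre->line deg",np.degrees(np.arctan2(d[1],d[0])))
```

```text
[ 305  101   46   49 1654] [327.7859734 125.6783555]
enclosing ((0.546119213104248, -0.2996561527252197), 0.02197985164821148) ellipse ((0.545442521572113, -0.29920682311058044), (0.041036736220121384, 0.041537895798683167), 83.55218505859375)
[327 106   6  16  70]
line deg 6.0241866 centroid [ 0.5567414  -0.29786348]
centre->line deg 6.780140052818083
```

```bash
python3 -m inch '[[[0,0,0,4,0.8,0,1],[0,0,0,7.5,1.5,0,1],[0,0,0,7.5,1.5,-3,1],[0,0,0,7.5,1.5,-6,1],[0,0,0,7.5,1.5,-9,1],[0,0,0,7.5,1.5,-10.6,1],[0,0,0,7.5,1.5,-11.4,1],[0,0,0,7.5,1.5,-11.4,1],[0,0,0,7.5,1.5,-11.4,1],[0,0,0,7.5,1.5,-11.4,1]]]' && python3 -m inch '[[[0,0,0,0,0,0,0.2],[0,0,0,0,0,0,-1],[0,0,0,0,0,0,-1],[0,0,0,0,0,0,-1],[0,0,0,0,0,0,-1],[0,0,0,0,0,0,-1],[0,0,0,0,0,0,-1],[0,0,0,0,0,0,-1],[0,0,0,0,0,0,-1],[0,0,0,0,0,0,-1]]]'
```

```text
t: 5.8
tool_pos: [0.5465, -0.3003, 0.0081]
tcp_rot: [3.14, -0.002, 0.24]
ft_force: [-0.0, 0.1, 0.6]
width: 0.0937
grip_force: 0.0
t: 6.63
tool_pos: [0.5456, -0.3002, 0.0064]
tcp_rot: [-3.142, 0.0, 0.24]
ft_force: [-1.3, -0.4, 0.2]
width: 0.0437
grip_force: 30.0
```

```bash
python3 -m inch '[[[0,0,0,0,0,3,-1],[0,0,0,0,0,6,-1],[0,0,0,0,0,9,-1],[0,0,7,0,0,11.9,-1],[0,0,14,1.2,3.5,11.9,-1],[0,0,21,2.4,7,11.9,-1],[0,0,28,3.6,10.5,11.9,-1],[0,0,35,4.9,14,11.9,-1],[0,0,42,6.1,17.5,11.9,-1],[0,0,47.1,7,19.8,11.9,-1],[0,0,47.1,7,19.8,11.9,-1],[0,0,47.1,7,19.8,11.9,-1],[0,0,47.1,7,19.8,11.9,-1],[0,0,47.1,7,19.8,11.9,-1]]]'
python3 - <<'E'
from h import *
import pickle
m=bot.camera_model("wrist");im=bot.get_image("wrist");np.save("pics/w4.npy",im);pickle.dump(m,open("pics/w4.pkl","wb"))
u,v=proj(m,[.6533,-.0353,.066]).astype(int);print(u,v,m["origin"])
print(proj(m,[.616,-.102,.149]))
x0,y0=u-40,max(v-40,0);print(x0,y0)
a=cv2.resize(im[y0:y0+80,x0:x0+80],(400,400),interpolation=cv2.INTER_CUBIC);b=cv2.resize(im[180:360,234:414],(400,400),interpolation=cv2.INTER_CUBIC)
save("w4s",np.hstack([a,b]))
E
```

```text
t: 7.8
tool_pos: [0.6153, -0.1034, 0.1254]
tcp_rot: [-3.141, 0.0, 1.059]
ft_force: [0.2, -0.5, 0.3]
width: 0.0439
grip_force: 30.0
322 122 [ 0.65358918 -0.03807878  0.30445055]
[321.81711296 252.14817637]
282 82
```

View pics/w4s.png

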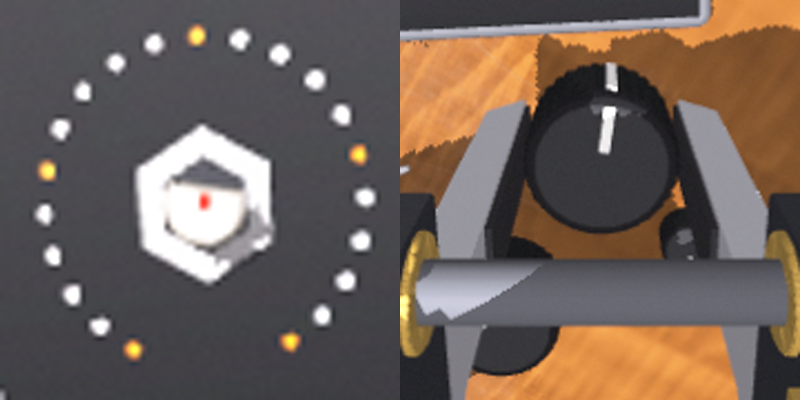

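The shaft sits under the camera at crop (204,205) with its flat upward, and the held knob is at right crop (601,160) with its pointer up. I'm measuring both in this view.

Run:
```python
from e import *
import pickle
m=pickle.load(open("pics/w4.pkl","rb"));im=np.load("pics/w4.npy");g=cv2.cvtColor(im,cv2.COLOR_RGB2GRAY).astype(float)
P=lambda x,y:np.array([282+(x+.5)/5-.5,82+(y+.5)/5-.5])
a,b=P(170,180),P(240,188);t=(b-a)/np.hypot(*(b-a));n=np.array([-t[1],t[0]]);c=P(205,206)
pts=[]
for k in np.linspace(.1,.9,12):
    p=a+k*(b-a);s,d=prof(g,p,n,1.8);pts.append(p+n*s[d.argmax()])
w=np.array([onz(m,*p,.066)[:2] for p in pts])
vx,vy,x0,y0=cv2.fitLine(w.astype(np.float32),cv2.DIST_HUBER,0,1e-4,1e-4).ravel();nn=np.array([vy,-vx]);cw=onz(m,*c,.066)[:2]
if nn@(cw-w.mean(0))>0: nn=-nn
print("normal deg",np.degrees(np.arctan2(nn[1],nn[0])),np.round(1e3*((w-[x0,y0])@nn),2))
def circ(pp,z):
    q=np.array([onz(m,*p,z)[:2] for p in pp]);keep=np.ones(len(q),bool)
    for _ in range(4):
        A=np.c_[2*q,np.ones(len(q))];x=np.linalg.lstsq(A[keep],(q[keep]**2).sum(1),rcond=None)[0]
        r=np.sqrt(x[2]+x[:2]@x[:2]);e=np.abs(np.hypot(*(q-x[:2]).T)-r);keep=e<max(2*np.median(e),1e-4)
    return x[:2],r,keep.sum(),len(q)
cp=[]
for ang in np.arange(0,181,10):
    d=np.array([np.cos(np.radians(ang)),np.sin(np.radians(ang))]);s,dd=prof(g,c+8*d,d,2);cp.append(c+d*(8+s[dd.argmin()]))
sc=circ(cp,.066);print("shaft",sc,"flatdist",1e3*((np.array([x0,y0])-sc[0])@nn))
st=bot.get_state();zt=st["tool_pos"][2]+.0236;k=np.array([324.5,253.4]);print("tcp",st["tool_pos"])
for nm,sg,R0 in(("outer",1,36),):
    cp=[]
    hs=cv2.GaussianBlur(im,(3,3),0).astype(float);r_b=hs[...,0]-hs[...,2]
    for ang in list(range(20,161,7)):
        d=np.array([np.cos(np.radians(ang)),np.sin(np.radians(ang))]);s,dd=prof(r_b,k+33*d,d,5);cp.append(k+d*(33+s[dd.argmax()]))
    print(nm,circ(cp,zt))
mk=((im.min(2)>150)).astype(np.uint8)[215:255,310:340];p=np.argwhere(mk)[:,::-1]+[310,215]
l=cv2.connectedComponentsWithStats(mk)
for i in range(1,l[0]):
    print(l[2][i],l[3][i]+[310,215]);pi=np.argwhere(l[1]==i)[:,::-1]+[310,215]
    if len(pi)>8:
        q=np.array([onz(m,*x,zt)[:2] for x in pi],np.float32);v=cv2.fitLine(q,cv2.DIST_L2,0,1e-5,1e-5).ravel();print(np.degrees(np.arctan2(v[1],v[0])),q.mean(0))
```

```text
normal deg 53.446606 [-0.18  0.02  0.02  0.02  0.03  0.16  0.18  0.13 -0.09 -0.1  -0.05 -0.  ]
shaft (array([ 0.65361325, -0.03557339]), np.float64(0.006185418431599261), np.int64(16), 19) flatdist 2.849777654724223
tcp [ 0.61533172 -0.10340669  0.125454  ]
outer (array([ 0.61647411, -0.1040307 ]), np.float64(0.020682798033240152), np.int64(18), 21)
[17  0  5  6 27] [329.03703704 217.40740741]
84.484856 [ 0.63055235 -0.08480576]
[ 14  13   8  21 111] [326.82882883 237.42342342]
54.68137 [ 0.6232995  -0.09513877]
```

```bash
python3 -m inch '[[[0,0,0,1.9,3.4,0,-1],[0,0,0,3.5,6.2,0,-1],[0,0,0,3.8,6.8,0,-1],[0,0,0,3.8,6.8,-2,-1],[0,0,0,3.8,6.8,-4,-1],[0,0,0,3.8,6.8,-5,-1],[0,0,0,3.8,6.8,-5,-1],[0,0,0,3.8,6.8,-5,-1],[0,0,0,3.8,6.8,-5,-1],[0,0,0,3.8,6.8,-5,-1]]]'
```

```text
t: 8.68
tool_pos: [0.6542, -0.0346, 0.0768]
tcp_rot: [3.14, -0.001, 1.061]
ft_force: [0.6, -0.2, -0.3]
width: 0.0432
grip_force: 30.0
```

Pose readings scatter by about 1 mm, so I'm backing off to the viewing spot to average several readings before inserting.

```bash
python3 -m inch '[[[0,0,0,0,0,2,-1],[0,0,0,0,0,5,-1],[0,0,0,-1.9,-3.4,5,-1],[0,0,0,-3.8,-6.8,5,-1],[0,0,0,-3.8,-6.8,5,-1],[0,0,0,-3.8,-6.8,5,-1],[0,0,0,-3.8,-6.8,5,-1],[0,0,0,-3.8,-6.8,5,-1],[0,0,0,-3.8,-6.8,5,-1]]]'
cat > meas.py <<'E'
from e import *
def circ(q):
    keep=np.ones(len(q),bool)
    for _ in range(4):
        A=np.c_[2*q,np.ones(len(q))];x=np.linalg.lstsq(A[keep],(q[keep]**2).sum(1),rcond=None)[0]
        r=np.sqrt(x[2]+x[:2]@x[:2]);e=np.abs(np.hypot(*(q-x[:2]).T)-r);keep=e<max(2*np.median(e),1e-4)
    return x[:2],r
T=[];O=[];E=[];G=[]
for _ in range(12):
    m=bot.camera_model("wrist");s=bot.get_state();T.append(s["tool_pos"]);O.append(m["origin"]);E.append(m["orientation"]);G.append(bot.get_image("wrist").astype(float))
T,O,E=map(np.array,(T,O,E));print("tcp",T.mean(0),T.std(0));print("cam",O.mean(0),O.std(0));print("ori",E.mean(0),E.std(0))
m["origin"]=O.mean(0);m["orientation"]=E.mean(0)
im=np.mean(G,0).astype(np.uint8);np.save("pics/w5.npy",im);g=im.astype(float).mean(2)
u,v=proj(m,[.6533,-.0345,.066]);print("guess",u,v)
# shaft end: bright blob inside nut -> red mark as seed
f=im.astype(int);mk=((f[...,0]>110)&(f[...,1]<.6*f[...,0])).astype(np.uint8);mk[:int(v)-15]=0;mk[int(v)+15:]=0;mk[:,:int(u)-15]=0;mk[:,int(u)+15:]=0
y,x=np.nonzero(mk);c=np.array([x.mean(),y.mean()+.5]);print("red",c)
cp=[]
for ang in np.arange(10,171,8):
    d=np.array([np.cos(np.radians(ang)),np.sin(np.radians(ang))]);s,dd=prof(g,c+8*d,d,2.2);cp.append(c+d*(8+s[dd.argmin()]))
sc=circ(np.array([onz(m,*p,.066)[:2] for p in cp]));print("shaft",sc)
p0=np.array([[c[0]+k,c[1]-4+k*.1] for k in np.linspace(-4,4,9)]);fl=[]
for p in p0:
    s,d=prof(g,p,[0,1],2.5);fl.append(p+[0,s[d.argmax()]])
w=np.array([onz(m,*p,.066)[:2] for p in fl],np.float32);l=cv2.fitLine(w,cv2.DIST_HUBER,0,1e-4,1e-4).ravel();print("flat normal",np.degrees(np.arctan2(l[1],l[0]))%180-90,(np.degrees(np.arctan2(l[1],l[0]))+90)%180)
E
python3 meas.py
```

```text
t: 9.43
tool_pos: [0.616, -0.1013, 0.1254]
tcp_rot: [3.142, -0.0, 1.063]
ft_force: [-1.6, 0.2, -1.0]
width: 0.0437
grip_force: 30.0
tcp [ 0.61576523 -0.10185868  0.12537702] [1.25429943e-04 3.34160680e-04 4.77711016e-05]
cam [ 0.65384292 -0.03649043  0.30444821] [1.01312895e-04 3.39558169e-04 5.46005587e-05]
ori [ 2.88130424e+00 -2.53505878e-04 -5.09057861e-01] [4.19681835e-05 7.78197094e-05 4.45623726e-04]
guess 322.4507559741183 123.4367685572252
red [323.  124.5]
shaft (array([ 0.65394741, -0.03493206]), np.float64(0.006622111518050493))
flat normal 53.845993 53.845993
```

```bash
python3 -m inch '[[[0,0,0,1.9,3.4,0,-1],[0,0,0,3.5,6.2,0,-1],[0,0,0,3.7,6.8,0,-1],[0,0,0,3.7,6.8,-2,-1],[0,0,0,3.7,6.8,-4,-1],[0,0,0,3.7,6.8,-5,-1],[0,0,0,3.7,6.8,-5,-1],[0,0,0,3.7,6.8,-5,-1],[0,0,0,3.7,6.8,-5,-1],[0,0,0,3.7,6.8,-5,-1],[0,0,0,3.7,6.8,-5.2,-1],[0,0,0,3.7,6.8,-5.4,-1],[0,0,0,3.7,6.8,-5.6,-1],[0,0,0,3.7,6.8,-5.8,-1],[0,0,0,3.7,6.8,-5.8,-1],[0,0,0,3.7,6.8,-5.8,-1]]]'
```

```text
t: 11.37
tool_pos: [0.6526, -0.0342, 0.0673]
tcp_rot: [-3.141, 0.0, 1.062]
ft_force: [-0.0, -0.2, 0.8]
width: 0.0433
grip_force: 30.0
```

```bash
python3 -m inch '[[[0,0,0,0,0,-0.3,-1],[0,0,0,0,0,-0.6,-1],[0,0,0,0,0,-0.9,-1],[0,0,0,0,0,-1.1,-1],[0,0,0,0,0,-1.3,-1],[0,0,0,0,0,-1.4,-1],[0,0,0,0,0,-1.5,-1],[0,0,0,0,0,-1.6,-1],[0,0,0,0,0,-1.7,-1],[0,0,0,0,0,-1.7,-1],[0,0,0,0,0,-1.7,-1]]]'
```

```text
t: 12.28
tool_pos: [0.6527, -0.0342, 0.0509]
tcp_rot: [3.141, -0.0, 1.062]
ft_force: [-3.9, -0.5, 5.8]
width: 0.0433
grip_force: 30.0
```

```bash
python3 -m inch '[[[0,0,0,0,0,-0.1,-1],[0,0,0,0,0,-0.15,-1],[0,0,0,0,0,-0.2,-1],[0,0,0,0,0,-0.2,-1],[0,0,0,0,0,-0.2,-1],[0,0,0,0,0,-0.2,-1]]]'
```

```text
t: 12.78
tool_pos: [0.6529, -0.0343, 0.0501]
tcp_rot: [3.141, -0.0, 1.062]
ft_force: [-7.6, 1.0, 15.8]
width: 0.0436
grip_force: 30.0
```

```bash
python3 -m inch '[[[0,0,0,0,0,0,-1],[0,0,0,0,0,0,-1],[0,0,0,0,0,0,-1],[0,0,0,0,0,0,-1],[0,0,0,0,0,0,-1],[0,0,0,0,0,0,-1],[0,0,0,0,0,0,-1],[0,0,0,0,0,0,-1],[0,0,0,0,0,0,-1],[0,0,0,0,0,0,-1],[0,0,0,0,0,0,-1],[0,0,0,0,0,0,-1]]]'
python3 - <<'E'
from h import *
a=bot.get_image("wrist");b=bot.get_image("scene")
save("w6",np.hstack([cv2.resize(a[160:340,234:414],(400,400),interpolation=cv2.INTER_CUBIC),cv2.resize(b[110:210,220:320],(400,400),interpolation=cv2.INTER_CUBIC)]))
E
```

```text
t: 13.78
tool_pos: [0.6529, -0.0343, 0.0501]
tcp_rot: [3.141, -0.0, 1.062]
ft_force: [-7.6, 1.3, 16.1]
width: 0.0436
grip_force: 30.0
```

View pics/w6.png

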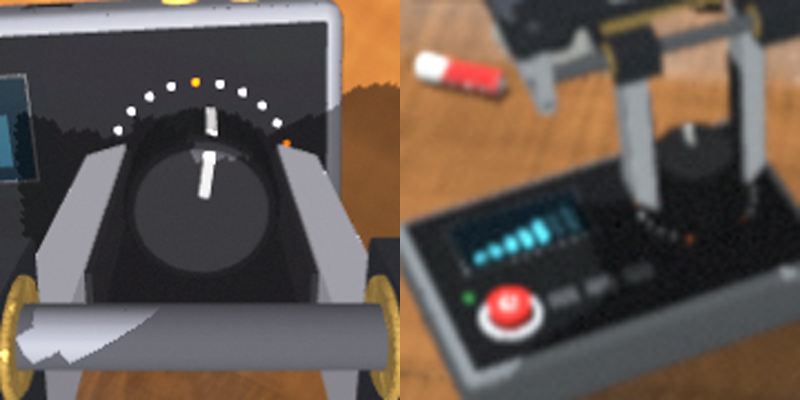

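The held knob's top is at left crop (202,208), the same place in the hand as before insertion, so it has not slipped. It is seated low on the panel, and the button is back up at right crop (510,305).

```bash
python3 -c "from cell import bot; print(bot.job_done())"
```

```text
the job is handed in; nothing more can be done
None
```

The job is handed in at about 14 s: I pressed the power button to its stop (56 N) and released it, then fitted the middle-sized knob flat to flat, and the gripper is still pressing it fully in at about 16 N.

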